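# Build up two gearbox shafts in order

### The job

Build up the two gearbox covers: onto the upright shaft of the bare aluminium cover put the steel gear first, then the brass sleeve, then the green plastic gear on top; onto the shaft of the blue cover put the copper gear, then the red collar. Gears go on with their hubs up as they lie, and every part is lowered down its shaft, not dropped, until it sits flat on what is below it. Do not knock over the green bottle or the white jar.

Things in the scene. Friction and masses are not known exactly. Their poses are not given: they have to be found in the camera images.
- alu_cover: Bare silver aluminium gearbox cover. Fixed. Round flange 120 mm wide, 25 mm thick, with a 20 mm high lobe reaching 133 mm out along its +x; an upright steel shaft, 14 mm diameter, stands in its middle. Origin: centre of the underside, at bench level on the shaft axis, z up. Flat seat round the shaft 25 mm above the origin; shaft tip 85 mm above it, the last 10 mm tapering to 6 mm diameter.
- blue_cover: Blue-painted gearbox cover, otherwise the same as the aluminium one. Fixed. Round flange 120 mm wide, 25 mm thick, with a 20 mm high lobe reaching 133 mm out along its +x; an upright steel shaft, 14 mm diameter, stands in its middle. Origin: centre of the underside, at bench level on the shaft axis, z up. Flat seat round the shaft 25 mm above the origin; shaft tip 85 mm above it, the last 10 mm tapering to 6 mm diameter.
- steel_gear: Largest gear, bright steel, 0.3 kg: toothed disc 72 mm across and 10 mm thick, with a round hub of 36 mm diameter rising 18 mm above the disc (28 mm high in all). Loose, lying flat on the bench with its hub up. Origin: centre of its underside, z up (the bore's axis). Turn about z is random and does not matter. Bore 20 mm right through.
- brass_sleeve: Yellow brass plain sleeve, 34 mm outside diameter, 20 mm high, 0.13 kg. Loose, standing on end. Origin: centre of its underside, z up. Bore 20 mm right through.
- green_gear: Smallest gear, green plastic, 0.06 kg: toothed disc 56 mm across and 10 mm thick, with a round hub of 34 mm diameter rising 18 mm above the disc (28 mm high in all). Loose, lying flat on the bench with its hub up. Origin: centre of its underside, z up (the bore's axis). Turn about z is random and does not matter. Bore 20 mm right through.
- copper_gear: Copper-coloured gear, 0.24 kg: toothed disc 64 mm across and 10 mm thick, with a round hub of 34 mm diameter rising 18 mm above the disc (28 mm high in all). Loose, lying flat on the bench with its hub up. Origin: centre of its underside, z up (the bore's axis). Turn about z is random and does not matter. Bore 20 mm right through.
- red_collar: Red plain collar, 42 mm outside diameter, 16 mm high, 0.05 kg. Loose, lying flat. Origin: centre of its underside, z up. Bore 20 mm right through.
- green_bottle: Green glass bottle standing upright at the left of the work, 60 mm diameter, 190 mm high; a bystander, loose. Origin: centre of its underside.
- white_jar: White plastic jar with a black cap standing upright at the right of the work, 56 mm diameter, 85 mm high; a bystander, loose. Origin: centre of its underside.
There are look-alikes about, which are no part of the job. Of the things that look like the brass_sleeve, the smaller one is meant.

How it is judged:
By the outcome, as a careful person would: the job done as asked, in the order asked, and still so for the second after the job is handed in, with the robot touching nothing.
It also fails if it takes over 115 s, if anything falls off the work surface, if the arm or the gripper's body presses on something with over 40 N, if the wrist force passes 120 N, or if a joint passes its speed limit or range.

### The arm

A 6-joint arm with a two-finger parallel gripper is mounted at the origin on the work surface. World frame = base frame: x ahead of the robot, y to its left, z up, the work surface at z = 0. Lengths are in mm, angles in rad, forces in N, time in s.
With the tool pointing down it reaches from about 350 to 775 mm from the base axis. Payload 7.3 kg.
Tool frame: the origin (TCP) lies midway between the tips of the shut fingers; the grasp point (between the pads) lies 19 mm behind it; z points along the fingers, y is the line along which they close (so a half turn about z gives the same grasp; the last joint's range is limited). The gripper opens to 92 mm and grips with 3 to 60 N. Pads are 19 mm wide; open, the fingers measure 130 mm over their backs; the gripper's body (75 mm by 190 mm) begins 47 mm behind the grasp point.
Start: joints at [0.973, 0.342, 1.524, -0, 1.275, -0.146], TCP at [229.198, 472.352, 193.941] pointing down, gripper open.
Joint ranges: [-2.53, 2.53], [-0.77, 2.02], [0.04, 2.7], [-1, 4.14], [0.28, 2.66], [-3.11, 3.11]. Speed limits (rad/s): [2.57, 2.57, 3.14, 3.14, 3.14, 3.14].

### API

Orientations are given as [roll, pitch, yaw] about the fixed x, y, z axes, in that order (R = Rz(yaw) Ry(pitch) Rx(roll)).
In Python, from plant import get_obs, capture, camera_model, close_job, search_frame, regions_of, pinpoint gives the robot as it stands. The module is installed in compiled form; this text tells all that it offers.
- The arm moves only by the shell command python3 -m pendant 'ROWS'. ROWS is JSON, one flat list of numbers, 7 for each row, row after row: the shift along the tool's x, y, z in units of 30 mm (1.0 is 30 mm), then the turn, a rotation vector about the tool's x, y, z in units of 4 degrees (1.0 is 4 degrees), then the closure, from -1 (fully open) to 1 (shut), so that 0 is half open. In form: [dx, dy, dz, wx, wy, wz, gripper, dx, dy, dz, wx, wy, wz, gripper, ...]. A call has 1 to 12 rows; each row shifts and turns the commanded pose from where the row before left it, along the tool's axes as they then stand; what a row does not reach is not made up. A row lasts 1/10 s, in which the tool goes at most 50 mm and 8.59 degrees, less where a joint would pass 70% of its speed; a pose out of reach is approached as far as the arm can. A call with a number of a shift or a turn outside -1 to 1 is refused whole. A call with a gripper value outside its range is refused whole. The fingers move at their own pace and stop on an object; the grip force is fixed at half the most. Time passes only in rows, so rows that do not move let the fingers close. It gives the time, the measured TCP pose, the force, the opening and the grip force at its end, in the units of the state.
- get_obs(): the state, without advancing time (a new reading comes with each control period).
- capture(name): name is "scene" or "top" or "wrist"; returns the picture (420x560x3 uint8, red, green, blue); there is no depth.
- camera_model(name): a dict with "fov_y" (degrees; the focal length in pixels is half the picture's height over the tangent of half this angle, whatever the lens; pixels are square), "cx", "cy" (the principal point, pixels), "D" ([k1, k2, p1, p2, k3] as OpenCV has them; the pictures are not rectified), "pose" (4x4, takes a point from camera to world coordinates). Camera axes: x right, y up, looking along -z (the intrinsics and any distortion apply to the point x, -y, -z); pixel columns grow to the right and rows downward; lengths in mm; the calibration is good to about 2 mm. A picture is of the moment at which its call begins: read the wrist's pose just before it. camera_model takes no time and is no camera call; for the wrist camera it gives the pose at the moment of the call.
- close_job(): hands the job in; it is judged then, once.
Trained networks look in the newest picture that a camera, given by its name, has taken for a name from the list of things; names that differ only in an ending like _2 or _b are one class to them, and where a whole thing is asked for, a point or a joint stands for the part that bears it (a point fixed in the world has none). Each returns a list of dicts, best first, with "score" (0 to 1); they miss things now and then, are a little off and sometimes report something else, mostly with a low value. They report only what shows in the picture. A call takes as long as a camera call. They do not tell look-alikes from the thing itself.
- search_frame(camera, thing): "location" ([column, row] in pixels, amid what is visible of it).
- regions_of(camera, thing): "pixels" (420x560 bool, what is visible of it) and "location" ([column, row] in pixels, amid what is visible of it).
- pinpoint(camera, thing): "location" ([column, row] in pixels: a listed point, or the origin of a listed thing).
The state is a dict: "time": time; "joint_positions": joint angles; "dq": joint speeds; "tau": joint torques, N m; "tool_pos": TCP position; "tcp_rot": TCP orientation; "contact_force": force on the tool from outside, world axes, zero at the start; "moment": the same for the moment, N m; "grip_width": finger opening in mm; "finger_force": force on a finger pad.
Only numpy, scipy, OpenCV 4.12 (cv2) and the standard library are available. Lean on these libraries where they do the work, as an engineer would, in place of code of your own. Each camera call takes 0.05 s, during which the arm holds its last target. There are 200 camera calls.

## Working session

There is one attempt and no reset: what is moved stays moved. The work goes in short steps, Python scripts to look and compute and a shell command to move; the robot and the scene stay as the last step left them, time stands still between calls to the robot, and variables do not carry over. Pictures are saved under pics/ and viewed, at most 14 in all, crops included, and the job is handed in when it is done.

```bash
mkdir -p pics; cat > h.py <<'E'
import numpy as np, cv2
from plant import *
def K(m):
    f=210/np.tan(np.radians(m["fov_y"])/2)
    return np.array([[f,0,m["cx"]],[0,f,m["cy"]],[0,0,1.]])
def px2w(m,p,z):
    n=cv2.undistortPoints(np.array([[p]],float),K(m),np.array(m["D"],float))[0,0]
    T=np.array(m["pose"]); d=T[:3,:3]@np.array([n[0],-n[1],-1]); o=T[:3,3]
    return o+d*(z-o[2])/d[2]
def w2px(m,P):
    T=np.array(m["pose"]); q=np.linalg.inv(T)@np.append(P,1)
    return cv2.projectPoints(np.array([[q[0],-q[1],-q[2]]]),np.zeros(3),np.zeros(3),K(m),np.array(m["D"],float))[0][0,0]
def snap(c,fn):
    i=capture(c); cv2.imwrite("pics/"+fn,i[:,:,::-1]); return i
E
python3 - <<'E'
from h import *
o=get_obs(); print(o)
a=snap("top","a.png"); b=snap("scene","b.png")
m=camera_model("top"); print(m)
for t in "alu_cover blue_cover steel_gear brass_sleeve green_gear copper_gear red_collar green_bottle white_jar".split():
    for r in pinpoint("top",t)[:4]:
        print(t,round(r["score"],2),np.round(r["location"],1),np.round(px2w(m,r["location"],0),0)[:2])
E
```

```text
{'time': 0.0, 'joint_positions': array([ 9.72997981e-01,  3.42736613e-01,  1.52504961e+00, -2.51546855e-05,
        1.27541540e+00, -1.46040729e-01]), 'dq': array([ 1.00093426e-04, -7.95179950e-06,  2.83774615e-04, -2.87488893e-05,
       -1.15889029e-03,  8.22295955e-04]), 'tau': array([ 1.99616399e-03, -4.31251180e+01, -2.44217330e+01,  7.20295077e-02,
        5.59824833e-02, -1.68065044e-04]), 'tool_pos': array([228.9204106 , 471.92700762, 193.22643636]), 'tcp_rot': array([-3.13999731e+00, -2.10343159e-04,  2.68984221e+00]), 'contact_force': array([-0.5703039 , -0.22720566, -0.87106406]), 'moment': array([ 0.01779998, -0.00268469, -0.08082655]), 'finger_force': 0.0, 'grip_width': 92.36722281422607}
{'fov_y': 46.37144999692728, 'cx': 281.1342194429279, 'cy': 205.6382206639008, 'D': array([-0.07684029,  0.        ,  0.        ,  0.        ,  0.        ]), 'pose': array([[-2.80808685e-02,  9.94701222e-01, -9.88986531e-02,
         4.43470324e+02],
       [-9.99476758e-01, -2.95282909e-02, -1.32019147e-02,
        -1.49405255e+01],
       [-1.60522689e-02,  9.84761839e-02,  9.95009933e-01,
         1.27777193e+03],
       [ 0.00000000e+00,  0.00000000e+00,  0.00000000e+00,
         1.00000000e+00]])}
alu_cover 0.67 [206.3 184.5] [632. 198.]
blue_cover 0.96 [341.2 181.2] [ 630. -158.]
blue_cover 0.64 [377.9 233.4] [ 490. -248.]
steel_gear 0.89 [181.1 251. ] [459. 267.]
steel_gear 0.65 [339.4 183.1] [ 625. -153.]
brass_sleeve 0.52 [377.7 236.9] [ 481. -247.]
brass_sleeve 0.48 [412.5 246.1] [ 455. -337.]
green_gear 0.79 [241.2 241.8] [479. 109.]
copper_gear 0.87 [322.1 242.2] [ 472. -102.]
copper_gear 0.48 [239.5 245.2] [470. 113.]
red_collar 0.56 [282.5 173. ] [657.  -4.]
green_bottle 0.67 [138.4 196.1] [607. 380.]
green_bottle 0.51 [238.5 245.1] [471. 116.]
white_jar 0.87 [413.5 189.2] [ 604. -347.]
white_jar 0.3 [139.6 194.5] [611. 377.]
```

View pics/a.png

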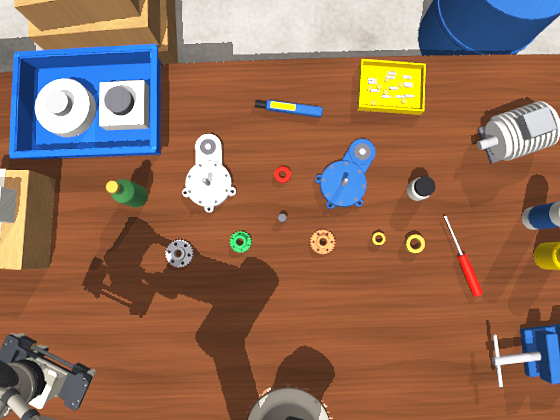

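View pics/b.png

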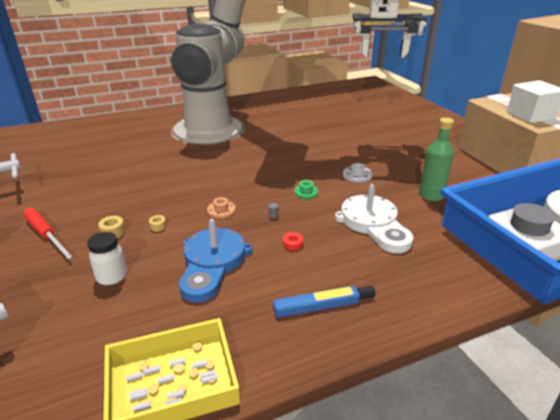

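The top view shows the alu cover at (208,184), the blue cover at (344,183), the steel gear at (179,252) and the green gear at (240,242). It also shows the copper gear at (322,242), the small sleeve at (378,238) with its larger look-alike at (415,243), and the red collar at (282,174). First I'll square the tool to the world axes.

```bash
python3 -m pendant '[0,0,-1,0,0,-1,-1, 0,0,-1,0,0,-1,-1, 0,0,-0.5,0,0,-1,-1, 0,0,0,0,0,-1,-1, 0,0,0,0,0,-1,-1, 0,0,0,0,0,-1,-1, 0,0,0,0,0,-0.47,-1, 0,0,0,0,0,0,-1]'
python3 -m pendant '[-1,-1,0,0,0,0,-1, -1,-1,0,0,0,0,-1, -1,-1,0,0,0,0,-1, -1,-1,0,0,0,0,-1, -1,-1,0,0,0,0,-1, -1,-1,0,0,0,0,-1, -1,-1,0,0,0,0,-1, -0.5,-0.5,0,0,0,0,-1, 0,0,0,0,0,0,-1, 0,0,0,0,0,0,-1]'
python3 - <<'E'
from h import *
o=get_obs(); m=camera_model("wrist"); snap("wrist","c.png"); print(o["tool_pos"],o["tcp_rot"]); print(m)
for p in [(0,0),(560,0),(0,420),(560,420)]: print(px2w(m,p,20))
E
```

```text
time: 1.35
tool_pos: [229.2, 472.3, 269.0]
tcp_rot: [3.142, 0.0, -3.141]
contact_force: [0.5, 0.0, 0.7]
grip_width: 91.6
finger_force: 0.0
time: 2.35
tool_pos: [454.0, 247.3, 268.8]
tcp_rot: [3.141, -0.001, 3.14]
contact_force: [-0.4, 0.5, 0.5]
grip_width: 91.8
finger_force: 0.0
[454.00887278 247.31127454 268.81624521] [ 3.14122407e+00 -5.54863517e-04  3.13976445e+00]
{'fov_y': 69.66103844718046, 'cx': 269.6355066314212, 'cy': 206.8948726647551, 'D': array([-0.05458497,  0.        ,  0.        ,  0.        ,  0.        ]), 'pose': array([[ 2.92654057e-03, -9.68473795e-01, -2.49098262e-01,
         3.86806666e+02],
       [ 9.99995679e-01,  2.90360651e-03,  4.59501844e-04,
         2.48182580e+02],
       [ 2.78267842e-04, -2.49098531e-01,  9.68478107e-01,
         4.59021970e+02],
       [ 0.00000000e+00,  0.00000000e+00,  0.00000000e+00,
         1.00000000e+00]])}
[ 205.43232507 -121.21501345   20.        ]
[204.81379915 651.32543991  20.        ]
[ 948.20788605 -304.93334976   20.        ]
[958.49679574 849.6415218   20.        ]
```

View pics/c.png

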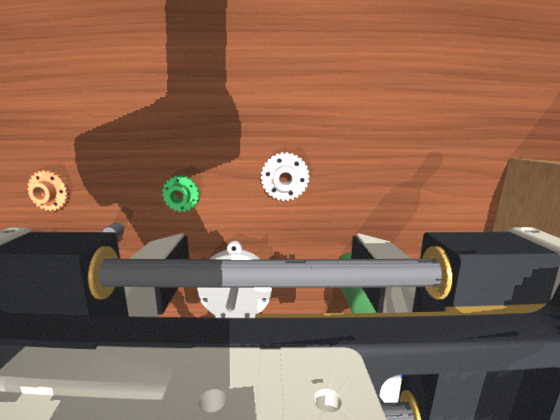

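The wrist view shows the steel gear at (285,177), the green gear at (181,194) and the copper gear at (48,190). The gripper hides rows below about 235, so I'll move out to get everything above that line.

```bash
cat >> h.py <<'E'
def meas(c,things):
    m=camera_model(c)
    for t,z in things:
        for r in regions_of(c,t)[:3]:
            if r["score"]<.3: continue
            k,_=cv2.findContours(r["pixels"].astype(np.uint8),cv2.RETR_EXTERNAL,cv2.CHAIN_APPROX_NONE)
            k=max(k,key=cv2.contourArea)
            if len(k)<8: continue
            e=cv2.fitEllipse(cv2.convexHull(k)) if len(cv2.convexHull(k))>5 else cv2.fitEllipse(k)
            print(t,"reg",round(r["score"],2),np.round(e[0],1),np.round(e[1],1),np.round(px2w(m,e[0],z),1)[:2])
        for r in pinpoint(c,t)[:3]:
            if r["score"]>.3: print(t,"pin",round(r["score"],2),np.round(r["location"],1),np.round(px2w(m,r["location"],0),1)[:2])
E
python3 -m pendant '[-1,-1,0,0,0,0,-1, -1,-1,0,0,0,0,-1, -1,-1,0,0,0,0,-1, -1,-1,0,0,0,0,-1, -1,-1,0,0,0,0,-1, -1,-1,0,0,0,0,-1, -0.2,-1,0,0,0,0,-1, 0,-0.6,0,0,0,0,-1, 0,0,0,0,0,0,-1, 0,0,0,0,0,0,-1]'
python3 - <<'E'
from h import *
o=get_obs(); snap("wrist","d.png"); print(o["tool_pos"],o["tcp_rot"])
meas("wrist",[("steel_gear",8),("green_gear",8),("copper_gear",8),("brass_sleeve",15),("red_collar",12),("alu_cover",25),("blue_cover",25)])
E
```

```text
time: 3.4
tool_pos: [639.5, 20.8, 269.4]
tcp_rot: [3.141, 0.0, -3.141]
contact_force: [0.9, 1.3, -0.3]
grip_width: 92.0
finger_force: 0.0
[639.5213136   20.81164832 269.44224   ] [ 3.14072575e+00  3.19145822e-04 -3.14093726e+00]
steel_gear reg 0.64 [445.5  46.5] [50.2 56. ] [456.1 269.1]
steel_gear pin 0.71 [444.1  47.5] [455.5 271.5]
green_gear reg 0.74 [333.   63.1] [40.2 43.7] [481.7 110.4]
green_gear pin 0.81 [334.2  64.1] [481.3 113.8]
copper_gear reg 0.64 [181.7  58.9] [44.4 46.7] [ 475.8 -100.5]
copper_gear pin 0.59 [181.1  59.5] [ 474.8 -103.7]
brass_sleeve reg 0.93 [81.7 64.4] [25.  32.8] [ 481.  -241.2]
brass_sleeve reg 0.69 [16.6 53.9] [36.1 48.8] [ 462.9 -337.1]
brass_sleeve pin 0.83 [87.2 63.4] [ 476.8 -241.6]
brass_sleeve pin 0.7 [26.6 57.2] [ 464.6 -333.9]
brass_sleeve pin 0.7 [180.8  58.1] [ 472.9 -104. ]
red_collar reg 0.59 [253.  184.3] [27.  27.8] [652.7  -3. ]
red_collar pin 0.74 [256.9 185.5] [656.8   2.4]
alu_cover reg 0.73 [379.5 183.9] [ 98.  124.3] [649.6 183.6]
alu_cover pin 0.65 [378.5 170.8] [633.6 189.6]
blue_cover reg 0.82 [141.3 177.9] [104.4 128. ] [ 640.6 -166.1]
blue_cover pin 0.95 [152.6 162.6] [ 621.  -156.9]
```

View pics/d.png

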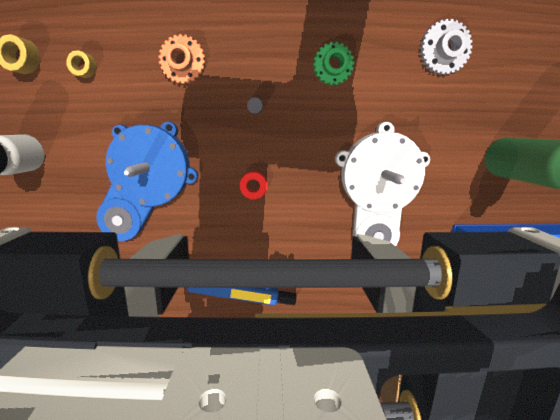

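The wrist view shows everything: steel gear (448,46), green gear (334,63), copper gear (182,58), small sleeve (81,64), collar (253,185), alu shaft about (380,174) to (403,180), and blue shaft about (145,168) to (126,173). I'll zoom in on the shafts.

```bash
python3 - <<'E'
import cv2,numpy as np
from h import *
i=cv2.imread("pics/d.png"); a=i[120:220,335:435]; b=i[115:215,95:195]
cv2.imwrite("pics/e.png",cv2.resize(np.hstack([a,b]),None,fx=4,fy=4,interpolation=cv2.INTER_CUBIC))
E
```

```text
(no output)
```

View pics/e.png

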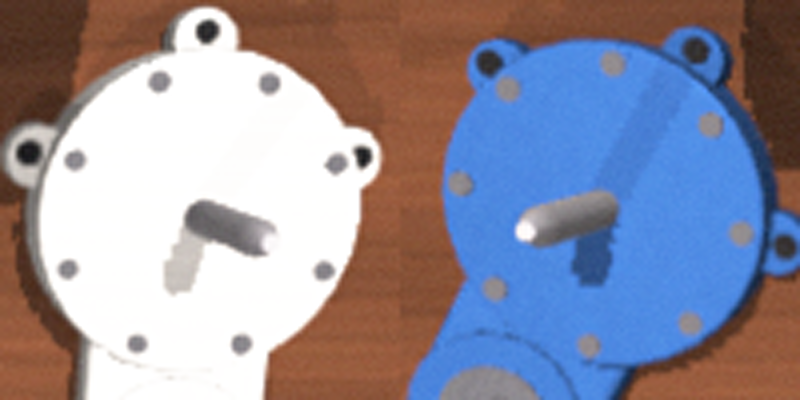

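```bash
python3 - <<'E'
from h import *
m=camera_model("wrist")
def f(P,ox,oy): return [px2w(m,((x+.5)/4-.5+ox,(y+.5)/4-.5+oy),25) for x,y in P]
A=[(160,82),(270,83),(338,163),(324,270),(241,344),(137,344),(68,269),(75,160)]
B=[(613,64),(711,125),(740,234),(690,324),(588,346),(495,289),(460,183),(509,89)]
for P,o,t in((A,(335,120),(267,243)),(B,(-5,115),(525,231))):
    w=np.array(f(P,*o))
    c=np.linalg.lstsq(np.c_[2*w[:,:2],np.ones(8)],(w[:,:2]**2).sum(1),rcond=None)[0][:2]
    print("bolt",c,np.linalg.norm(w[:,:2]-c,axis=1).round(1))
    print("tip85",px2w(m,((t[0]+.5)/4-.5+o[0],(t[1]+.5)/4-.5+o[1]),84)[:2])
E
```

```text
bolt [634.98957268 188.27915013] [51.6 52.  52.3 51.7 51.8 52.1 51.9 52.1]
tip85 [635.01324876 187.13786608]
bolt [ 624.47156362 -161.34283357] [52.  52.2 51.6 52.  52.1 51.8 52.  51.8]
tip85 [ 624.27253511 -161.57973531]
```

```bash
python3 -m pendant '[1,1,0,0,0,0,-1, 1,1,0,0,0,0,-1, 1,1,0,0,0,0,-1, 1,1,0,0,0,0,-1, 1,1,0.5,0,0,0,-1, 0.45,1,1,0,0,0,-1, 0,1,1,0,0,0,-1, 0,1,1,0,0,0,-1, 0,0.24,0.48,0,0,0,-1, 0,0,0,0,0,0,-1, 0,0,0,0,0,0,-1]'
python3 - <<'E'
from h import *
o=get_obs(); snap("wrist","f.png"); print(o["tool_pos"],o["tcp_rot"])
meas("wrist",[("steel_gear",8),("green_gear",8)])
E
```

```text
time: 5.25
tool_pos: [476.9, 266.3, 150.0]
tcp_rot: [-3.141, 0.0, -3.141]
contact_force: [-0.3, 0.6, 0.1]
grip_width: 91.9
finger_force: 0.0
[476.92020817 266.32019007 149.97276498] [-3.14149014e+00  2.93361306e-04 -3.14149641e+00]
steel_gear reg 0.9 [272.6 171.3] [63.4 63.7] [455.5 270.3]
steel_gear pin 0.64 [276.3 171.5] [456.8 274.5]
green_gear reg 0.92 [133.5 194.1] [47.1 50. ] [480.8 111.9]
```

View pics/f.png

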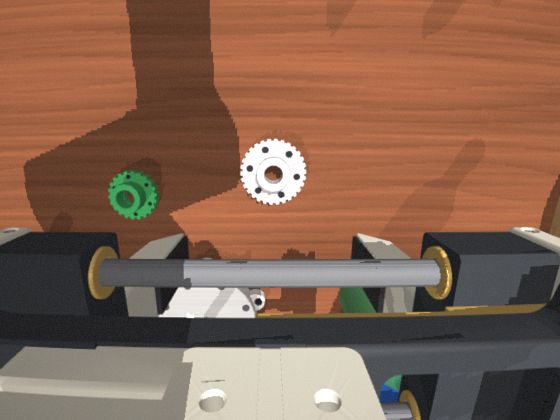

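The picture shows the steel gear at (273,171) and the green gear at (133,194). I'll grasp the steel gear by its hub.

```bash
python3 -m pendant '[0.71,0.13,0,0,0,0,-1, 0,0,1,0,0,0,-1, 0,0,1,0,0,0,-1, 0,0,1,0,0,0,-1, 0,0,0.8,0,0,0,-1, 0,0,0.5,0,0,0,-1, 0,0,0.25,0,0,0,-1, 0,0,0,0,0,0,-1, 0,0,0,0,0,0,-1]'
python3 -m pendant '[0,0,0,0,0,0,1, 0,0,0,0,0,0,1, 0,0,0,0,0,0,1, 0,0,0,0,0,0,1, 0,0,0,0,0,0,1, 0,0,0,0,0,0,1, 0,0,0,0,0,0,1, 0,0,0,0,0,0,1, 0,0,0,0,0,0,1, 0,0,0,0,0,0,1]'
```

```text
time: 6.4
tool_pos: [456.1, 270.6, 13.9]
tcp_rot: [3.141, 0.001, 3.141]
contact_force: [-0.6, 0.3, -0.5]
grip_width: 91.9
finger_force: 0.0
time: 7.4
tool_pos: [455.4, 270.4, 13.0]
tcp_rot: [3.142, 0.0, 3.141]
contact_force: [-0.1, -0.3, -0.3]
grip_width: 16.4
finger_force: 0.0
```

The opening of 16.4 mm is less than the hub, so the grasp looks wrong. I'll check.

```bash
python3 - <<'E'
from h import *
snap("wrist","g.png"); print(get_obs()["grip_width"])
meas("wrist",[("steel_gear",8)])
E
```

```text
12.249737468799308
steel_gear reg 0.83 [268.7 219.3] [ 82.9 103.5] [447.  270.5]
steel_gear reg 0.37 [417.1 389.4] [29.2 51.6] [594.2 392.8]
steel_gear pin 0.86 [272.4 224. ] [452.9 273.1]
```

View pics/g.png

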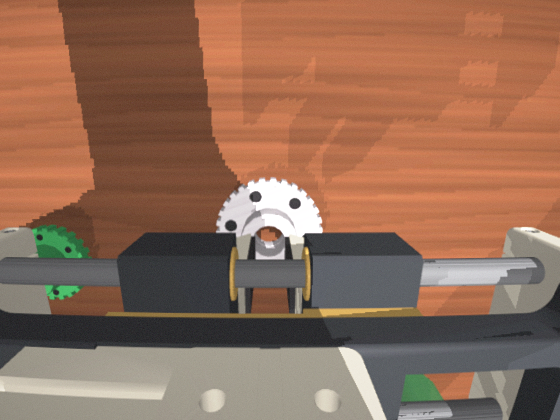

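```bash
python3 - <<'E'
from h import *
m=camera_model("wrist"); print(get_obs()["tool_pos"],get_obs()["contact_force"])
print("near rim",px2w(m,(269,179),10),"bore",px2w(m,(269,236),28))
for z in (0,10): print([px2w(m,(x,222),z).round(1) for x in (217,323)])
for P in ((455.5,270.4,13),(455.5,270.4,32),(455.5,270.4,40),(445.5,270.4,13)): print(P,w2px(m,P))
i=cv2.imread("pics/g.png")[160:310,190:350]; cv2.imwrite("pics/g2.png",cv2.resize(i,None,fx=4,fy=4,interpolation=cv2.INTER_CUBIC))
E
```

```text
[455.38625941 270.45870727  13.03778205] [-0.22683607  0.48269191  0.43566008]
near rim [419.271162   270.81528882  10.        ] bore [451.7312106  270.79632042  28.        ]
[array([451.4, 234. ,   0. ]), array([451.5, 308.9,   0. ])]
[array([448.3, 235.9,  10. ]), array([448.4, 307. ,  10. ])]
(455.5, 270.4, 13) [268.4609168  233.61905551]
(455.5, 270.4, 32) [268.34303169 244.13314845]
(455.5, 270.4, 40) [268.28607472 249.2168423 ]
(445.5, 270.4, 13) [268.42764669 219.24592033]
```

View pics/g2.png

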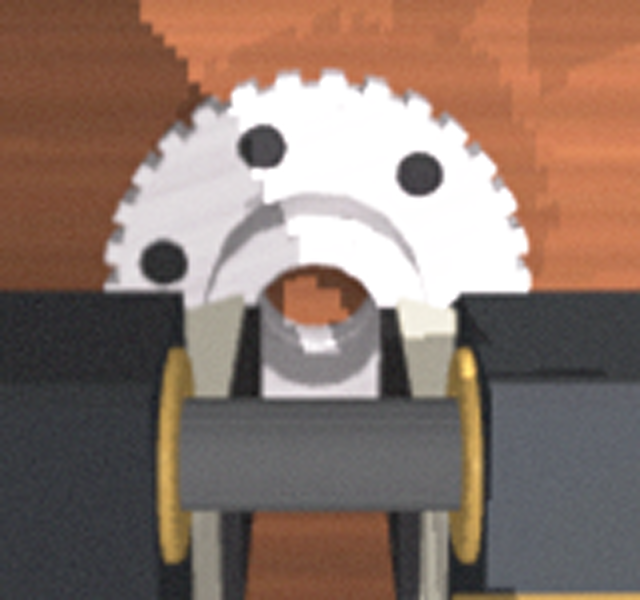

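```bash
python3 -m pendant '[0,0,0,0,0,0,1, 0,0,0,0,0,0,1, 0,0,0,0,0,0,1]'; python3 - <<'E'
from h import *
snap("scene","h0.png"); i=cv2.imread("pics/h0.png")[60:260,260:480]; cv2.imwrite("pics/h.png",cv2.resize(i,None,fx=3,fy=3,interpolation=cv2.INTER_CUBIC))
E
```

```text
time: 7.85
tool_pos: [455.4, 270.4, 13.0]
tcp_rot: [3.142, 0.0, 3.141]
contact_force: [-0.6, -0.6, -0.3]
grip_width: 0.4
finger_force: 0.0
```

View pics/h.png

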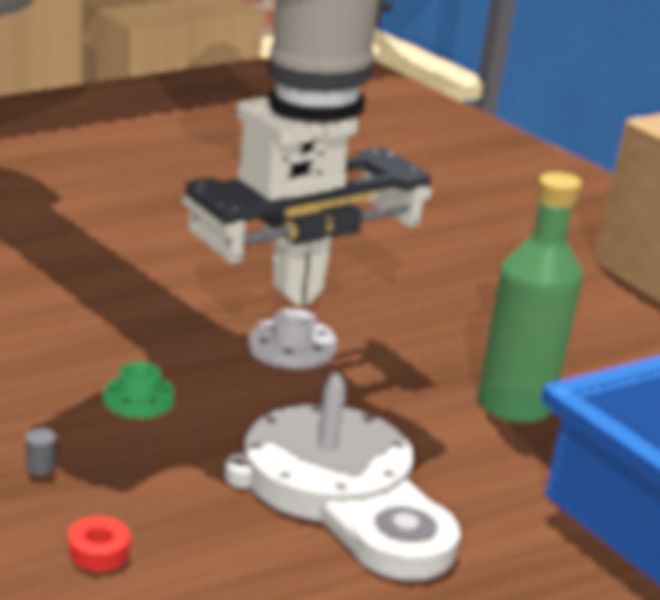

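The shut fingertips stand clear above the hub at crop (302,304), although the reported TCP z is 13. I'll measure the real tip height.

```bash
python3 - <<'E'
from h import *
m=camera_model("scene")
print("tip px",302/3+260,304/3+60)
for z in (13,25,30,35,40,50,60): print(z,w2px(m,(455.4,270.4,z)))
print("hubtop",w2px(m,(455.4,270.4,28)), 295/3+260, 318/3+60)
E
```

```text
tip px 360.6666666666667 161.33333333333331
13 [357.51417702 170.75933533]
25 [357.91851282 166.62032587]
30 [358.08849508 164.88181149]
35 [358.25937605 163.13500966]
40 [358.43116342 161.37985461]
50 [358.77748841 157.84421791]
60 [359.12753321 154.27435995]
hubtop [358.02039475 165.57820808] 358.3333333333333 166.0
```

```bash
python3 -m pendant '[0,0,-1,0,0,0,1, 0,0,-1,0,0,0,1, 0,0,0,0,0,0,1, 0,0,0,0,0,0,1]'; python3 - <<'E'
from h import *
p=get_obs()["tool_pos"]; print(p)
out=[]
for c in ("scene","top","wrist"):
    i=capture(c)[:,:,::-1].copy(); m=camera_model(c); q=w2px(m,p); print(c,q)
    x,y=int(q[0]),int(q[1]); x0,y0=(x-33,y-40); 
    if c=="wrist": x0,y0=x-66,y-60; s=2
    else: s=4
    w,h=(66,100) if s==4 else (132,200)
    out.append(cv2.resize(i[y0:y0+h,x0:x0+w],(264,400),interpolation=cv2.INTER_CUBIC)); print(x0,y0,s)
cv2.imwrite("pics/k.png",np.hstack(out))
E
```

```text
time: 8.3
tool_pos: [455.6, 270.6, 73.5]
tcp_rot: [3.141, 0.001, 3.142]
contact_force: [-0.0, 1.1, -0.8]
grip_width: 0.7
finger_force: 0.0
[455.63271598 270.56466805  73.46805293]
scene [359.71090413 149.4364816 ]
326 109 4
top [173.081029   252.25954574]
140 212 4
wrist [269.21328134 235.70038547]
203 175 2
```

View pics/k.png

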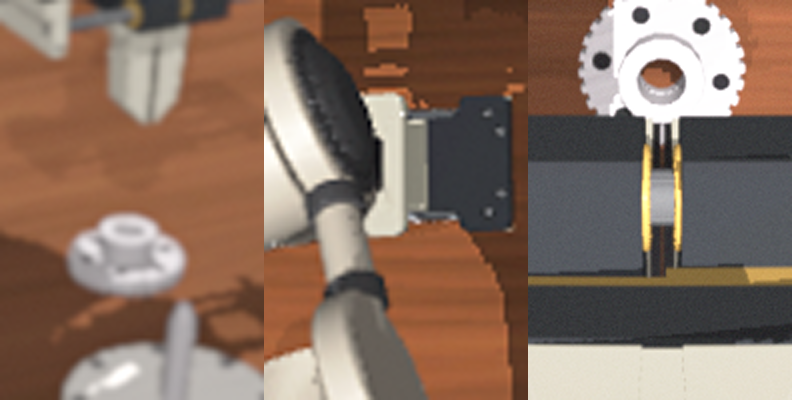

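Scene crop: the tip is at about (363,140), where (360,149) was predicted, so the fingers really end about 27 mm above the reported TCP. I'll descend further in steps with the fingers open and watch the force.

```bash
python3 -m pendant '[0,0,0,0,0,0,-1, 0,0,0,0,0,0,-1, 0,0,0,0,0,0,-1, 0,0,0,0,0,0,-1, 0,0,0,0,0,0,-1, 0,0,0.5,0,0,0,-1, 0,0,0.5,0,0,0,-1, 0,0,0.5,0,0,0,-1, 0,0,0.5,0,0,0,-1, 0,0,0.2,0,0,0,-1, 0,0,0.1,0,0,0,-1, 0,0,0,0,0,0,-1]'
python3 -m pendant '[0,0,0.1,0,0,0,-1, 0,0,0.1,0,0,0,-1, 0,0,0,0,0,0,-1]'
python3 -m pendant '[0,0,0.1,0,0,0,-1, 0,0,0.1,0,0,0,-1, 0,0,0,0,0,0,-1]'
```

```text
time: 9.65
tool_pos: [455.5, 270.5, 4.1]
tcp_rot: [3.142, 0.0, 3.141]
contact_force: [-0.3, -0.1, 0.9]
grip_width: 90.3
finger_force: 0.0
time: 9.95
tool_pos: [455.3, 270.4, -2.0]
tcp_rot: [3.142, -0.0, 3.141]
contact_force: [0.4, 0.1, -0.0]
grip_width: 92.0
finger_force: 0.0
time: 10.25
tool_pos: [455.1, 270.3, -8.4]
tcp_rot: [-3.141, -0.001, 3.141]
contact_force: [0.4, -0.2, -1.2]
grip_width: 91.9
finger_force: 0.0
```

The fingers pass freely below z=0, so the reported TCP lies about 27 mm beyond the real tips. I'll close at −12.

```bash
python3 -m pendant '[0,0,0.12,0,0,0,1, 0,0,0,0,0,0,1, 0,0,0,0,0,0,1, 0,0,0,0,0,0,1, 0,0,0,0,0,0,1, 0,0,0,0,0,0,1, 0,0,0,0,0,0,1, 0,0,0,0,0,0,1, 0,0,0,0,0,0,1, 0,0,0,0,0,0,1]'
```

```text
time: 11.25
tool_pos: [455.4, 270.4, -11.5]
tcp_rot: [3.142, 0.0, 3.142]
contact_force: [0.1, -1.4, 0.1]
grip_width: 34.6
finger_force: 30.0
```

```bash
python3 -m pendant '[0,0,-0.5,0,0,0,1, 0,0,-1,0,0,0,1, 0,0,-1,0,0,0,1, 0,0,-1,0,0,0,1, 0,0,-1,0,0,0,1, 0,0,0,0,0,0,1, 0,0,0,0,0,0,1]'; python3 - <<'E'
from h import *
o=get_obs(); print(o["tool_pos"],o["grip_width"])
m=camera_model("scene")
P=np.array([455.5,270.4,100]); q=w2px(m,P)
for d in np.eye(3)*10: print("scene per10mm",w2px(m,P+d)-q)
i=capture("wrist")[:,:,::-1]; s=capture("scene")[:,:,::-1]
cv2.imwrite("pics/l.png",np.hstack([cv2.resize(i[130:330,180:360],(540,600)),cv2.resize(s[60:260,320:406],(258,600))]))
E
```

```text
time: 11.95
tool_pos: [455.0, 270.3, 123.0]
tcp_rot: [3.142, -0.0, 3.141]
contact_force: [0.0, 0.2, -3.7]
grip_width: 34.7
finger_force: 30.0
[455.04111504 270.32425882 122.98471377] 34.70975395597156
scene per10mm [2.16137126 1.54680578]
scene per10mm [ 3.48063615 -0.69363947]
scene per10mm [ 0.36977614 -3.74972013]
```

View pics/l.png

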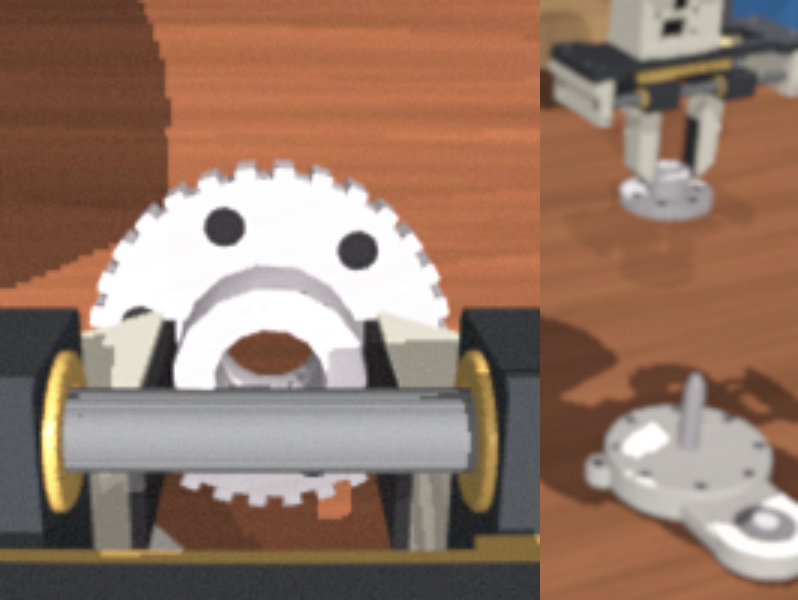

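The gear is held level by its hub between the pads. I'll compute its centre relative to the tool.

```bash
python3 - <<'E'
from h import *
m=camera_model("wrist"); print(get_obs()["tool_pos"])
a,b=px2w(m,(269,184.3),144.5),px2w(m,(269,297),143); print(a,b,(a+b)/2)
print(px2w(m,(238.3,250),162.5),px2w(m,(301.7,250),162.5))
print(px2w(m,(210.7,238),144.5),px2w(m,(328.7,238),144.5))
E
```

```text
[454.17172951 269.94570056 121.65155062]
[417.00409953 270.41132205 144.5       ] [488.96976553 270.27881235 143.        ] [452.98693253 270.3450672  143.75      ]
[449.16662236 254.09268152 162.5       ] [449.19094399 287.79478371 162.5       ]
[449.02421882 235.95192324 144.5       ] [449.07721915 305.56482018 144.5       ]
```

```bash
python3 -m pendant '[-1,-0.5,0,0,0,0,1, -1,-0.5,0,0,0,0,1, -1,-0.5,0,0,0,0,1, -1,-0.5,0,0,0,0,1, -1,-0.5,0,0,0,0,1, -0.7,-0.25,0,0,0,0,1, -0.32,0,0,0,0,0,1, 0,0,0.5,0,0,0,1, 0,0,0.5,0,0,0,1, 0,0,0.2,0,0,0,1, 0,0,0,0,0,0,1, 0,0,0,0,0,0,1]'; python3 - <<'E'
from h import *
print(get_obs()["tool_pos"])
i=capture("wrist")[:,:,::-1]; s=capture("scene")[:,:,::-1]
cv2.imwrite("pics/n.png",np.hstack([cv2.resize(i[170:310,190:350],(480,420)),cv2.resize(s[120:260,330:434],(312,420))]))
E
```

```text
time: 13.25
tool_pos: [635.9, 188.0, 87.2]
tcp_rot: [3.142, -0.0, 3.142]
contact_force: [0.2, 1.3, -2.7]
grip_width: 34.5
finger_force: 30.0
[635.94931679 187.95864162  87.18177379]
```

View pics/n.png

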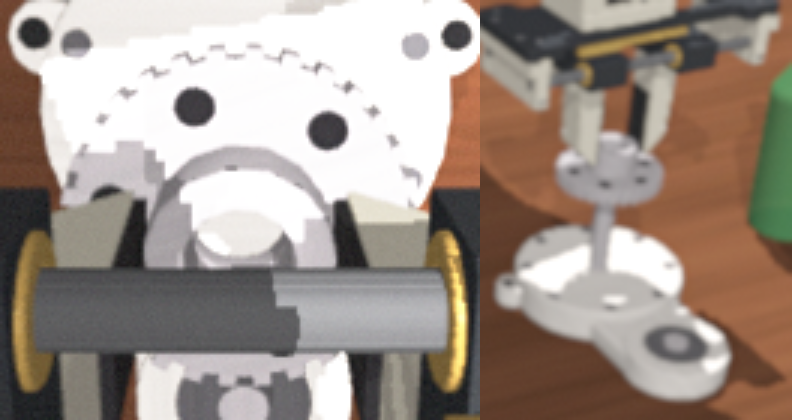

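The gear is over the shaft. Lowering it with force checks.

```bash
python3 -m pendant '[0,0,0.3,0,0,0,1, 0,0,0.3,0,0,0,1, 0,0,0.3,0,0,0,1, 0,0,0.3,0,0,0,1, 0,0,0,0,0,0,1]'
python3 -m pendant '[0,0,0.3,0,0,0,1, 0,0,0.3,0,0,0,1, 0,0,0.3,0,0,0,1, 0,0,0.15,0,0,0,1, 0,0,0,0,0,0,1]'
```

```text
time: 13.85
tool_pos: [634.7, 187.7, 49.2]
tcp_rot: [-3.141, -0.004, 3.141]
contact_force: [0.0, -0.0, -2.2]
grip_width: 35.0
finger_force: 30.0
time: 14.35
tool_pos: [635.3, 187.8, 18.8]
tcp_rot: [-3.141, -0.002, 3.141]
contact_force: [-0.5, 0.0, -3.4]
grip_width: 34.8
finger_force: 30.0
```

```bash
python3 -m pendant '[0,0,0.1,0,0,0,1, 0,0,0.05,0,0,0,1, 0,0,0,0,0,0,1]'
python3 -m pendant '[0,0,0.03,0,0,0,1, 0,0,0,0,0,0,1, 0,0,0,0,0,0,1]'
```

```text
time: 14.65
tool_pos: [636.0, 187.9, 15.5]
tcp_rot: [3.142, 0.0, 3.141]
contact_force: [0.1, -0.1, -3.1]
grip_width: 34.7
finger_force: 30.0
time: 14.95
tool_pos: [636.0, 187.9, 14.7]
tcp_rot: [3.141, 0.0, 3.141]
contact_force: [-0.5, -0.6, -2.4]
grip_width: 35.0
finger_force: 30.0
```

```bash
python3 -m pendant '[0,0,0.04,0,0,0,1, 0,0,0,0,0,0,1, 0,0,0,0,0,0,1]'
python3 -m pendant '[0,0,0.03,0,0,0,1, 0,0,0,0,0,0,1, 0,0,0,0,0,0,1]'
```

```text
time: 15.25
tool_pos: [636.2, 188.0, 13.5]
tcp_rot: [3.141, 0.001, 3.142]
contact_force: [0.0, 0.8, -2.0]
grip_width: 34.7
finger_force: 30.0
time: 15.55
tool_pos: [636.2, 188.0, 13.4]
tcp_rot: [3.141, 0.001, -3.142]
contact_force: [-1.9, -0.8, 5.5]
grip_width: 34.5
finger_force: 30.0
```

Contact with the seat. I'll release, lift and travel to the small sleeve.

```bash
python3 -m pendant '[0,0,0,0,0,0,-1, 0,0,0,0,0,0,-1, 0,0,0,0,0,0,-1, 0,0,0,0,0,0,-1, 0,0,0,0,0,0,-1, 0,0,-0.5,0,0,0,-1, 0,0,-1,0,0,0,-1, 0,0,-1,0,0,0,-1, 0,0,-1,0,0,0,-1, 0.5,-1,-0.5,0,0,0,-1, 0.5,-1,0,0,0,0,-1, 0.5,-1,0,0,0,0,-1]'
python3 -m pendant '[0.5,-1,0,0,0,0,-1, 0.5,-1,0,0,0,0,-1, 0.5,-1,0,0,0,0,-1, 0.5,-1,0,0,0,0,-1, 0.5,-1,0,0,0,0,-0.4, 0.5,-1,0,0,0,0,-0.4, 0,-1,0,0,0,0,-0.4, 0,-1,0,0,0,0,-0.4, 0,-1,0,0,0,0,-0.4, 0,-1,0,0,0,0,-0.4, 0,-1,0,0,0,0,-0.4, 0,-0.3,0,0,0,0,-0.4]'
python3 -m pendant '[0,0,0,0,0,0,-0.4, 0,0,0,0,0,0,-0.4]'
python3 - <<'E'
from h import *
o=get_obs(); snap("wrist","p.png"); print(o["tool_pos"])
meas("wrist",[("brass_sleeve",12),("copper_gear",8)])
E
```

```text
time: 16.75
tool_pos: [590.9, 97.2, 134.5]
tcp_rot: [3.142, 0.003, -3.141]
contact_force: [0.8, -0.3, 0.4]
grip_width: 92.1
finger_force: 0.0
time: 17.95
tool_pos: [501.1, -243.9, 133.5]
tcp_rot: [-3.14, 0.002, 3.139]
contact_force: [-0.1, -0.3, 0.3]
grip_width: 64.2
finger_force: 0.0
time: 18.15
tool_pos: [500.9, -240.1, 132.7]
tcp_rot: [3.141, 0.0, 3.142]
contact_force: [0.2, 0.8, 0.3]
grip_width: 64.2
finger_force: 0.0
[ 500.89212136 -240.12065458  132.7489716 ]
brass_sleeve reg 0.74 [263.6 173.8] [32.8 34.1] [ 478.4 -245.2]
brass_sleeve pin 0.75 [178.7 157.8] [ 462.7 -336. ]
brass_sleeve pin 0.59 [264.3 171.2] [ 477.3 -244.7]
copper_gear reg 0.61 [399.  169.7] [59.6 64. ] [ 474.3 -102.3]
copper_gear pin 0.83 [394.4 170.2] [ 475.9 -103.9]
```

```bash
python3 -m pendant '[0.75,-0.17,0,0,0,0,-0.4, 0,0,1,0,0,0,-0.4, 0,0,1,0,0,0,-0.4, 0,0,1,0,0,0,-0.4, 0,0,0.8,0,0,0,-0.4, 0,0,0.5,0,0,0,-0.4, 0,0,0.3,0,0,0,-0.4, 0,0,0.2,0,0,0,-0.4, 0,0,0.2,0,0,0,-0.4, 0,0,0,0,0,0,-0.4]'
python3 -m pendant '[0,0,0,0,0,0,1, 0,0,0,0,0,0,1, 0,0,0,0,0,0,1, 0,0,0,0,0,0,1, 0,0,0,0,0,0,1, 0,0,0,0,0,0,1, 0,0,0,0,0,0,1, 0,0,0,0,0,0,1]'
```

```text
time: 19.4
tool_pos: [478.4, -246.1, -17.7]
tcp_rot: [3.141, -0.0, -3.142]
contact_force: [0.9, 0.5, -0.0]
grip_width: 64.3
finger_force: 0.0
time: 20.2
tool_pos: [478.6, -246.2, -17.4]
tcp_rot: [-3.141, 0.0, 3.141]
contact_force: [-0.0, 0.1, 2.5]
grip_width: 31.8
finger_force: 30.0
```

```bash
python3 -m pendant '[0,0,-0.5,0,0,0,1, 0,0,-1,0,0,0,1, 0,0,-1,0,0,0,1, 0,0,-1,0,0,0,1, 0,0,-0.7,0,0,0,1, -0.5,1,0,0,0,0,1, -0.5,1,0,0,0,0,1, -0.5,1,0,0,0,0,1, -0.5,1,0,0,0,0,1, -0.5,1,0,0,0,0,1, -0.5,1,0,0,0,0,1, -0.5,1,0,0,0,0,1]'
python3 -m pendant '[-0.5,1,0,0,0,0,1, -0.5,1,0,0,0,0,1, -0.5,1,0,0,0,0,1, -0.25,1,0,0,0,0,1, 0,1,0,0,0,0,1, 0,1,0,0,0,0,1, 0,1,0,0,0,0,1, 0,0.47,0,0,0,0,1, 0,0,0,0,0,0,1, 0,0,0,0,0,0,1]'
python3 - <<'E'
from h import *
o=get_obs(); snap("wrist","q.png"); t=o["tool_pos"]; print(t)
meas("wrist",[("brass_sleeve",t[2]+37.7)])
i=cv2.imread("pics/q.png"); cv2.imwrite("pics/q2.png",cv2.resize(i[170:310,190:350],(480,420)))
E
```

```text
time: 21.4
tool_pos: [583.6, -34.8, 107.9]
tcp_rot: [3.141, -0.001, 3.142]
contact_force: [-0.8, -0.7, -1.0]
grip_width: 31.9
finger_force: 30.0
time: 22.4
tool_pos: [635.9, 186.9, 108.0]
tcp_rot: [-3.141, -0.001, 3.142]
contact_force: [-1.1, -0.1, -0.5]
grip_width: 31.8
finger_force: 30.0
[635.86515471 186.93423855 108.04800981]
brass_sleeve reg 0.83 [269.4 248.7] [58.2 63.2] [631.5 187.1]
brass_sleeve pin 0.98 [273.3 239.2] [680.6 190.9]
```

View pics/q2.png

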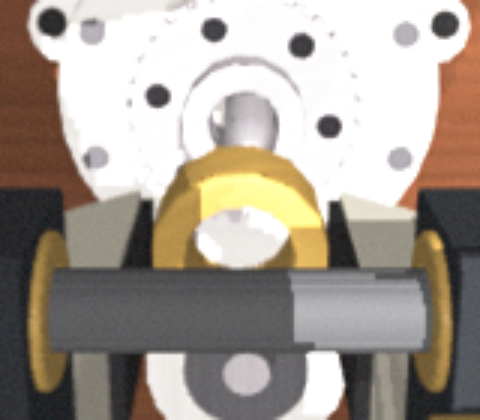

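The sleeve is held with the shaft below it, and the steel gear sits flat on its seat. Computing the sleeve centre.

```bash
python3 - <<'E'
from h import *
m=camera_model("wrist"); print(get_obs()["tool_pos"], px2w(m,(269.7,255),145.7), px2w(m,(269.7,250),145.7))
E
```

```text
[636.17484875 186.2883769  108.42613688] [635.4413944  187.06941315 145.7       ] [632.50479223 187.07778044 145.7       ]
```

```bash
python3 -m pendant '[0,0.03,0.3,0,0,0,1, 0,0,0.3,0,0,0,1, 0,0,0.3,0,0,0,1, 0,0,0.3,0,0,0,1, 0,0,0,0,0,0,1]'
python3 -m pendant '[0,0,0.3,0,0,0,1, 0,0,0.3,0,0,0,1, 0,0,0.3,0,0,0,1, 0,0,0.1,0,0,0,1, 0,0,0,0,0,0,1]'
python3 -m pendant '[0,0,0.06,0,0,0,1, 0,0,0.04,0,0,0,1, 0,0,0,0,0,0,1]'
```

```text
time: 23.05
tool_pos: [634.8, 188.5, 70.2]
tcp_rot: [-3.141, -0.004, 3.141]
contact_force: [0.4, 0.0, -0.9]
grip_width: 32.0
finger_force: 30.0
time: 23.55
tool_pos: [635.5, 188.8, 41.6]
tcp_rot: [-3.141, -0.001, 3.142]
contact_force: [-0.4, -0.1, -1.0]
grip_width: 31.8
finger_force: 30.0
time: 23.85
tool_pos: [636.1, 188.9, 39.6]
tcp_rot: [3.141, 0.0, 3.142]
contact_force: [0.1, -0.4, -0.8]
grip_width: 31.7
finger_force: 30.0
```

```bash
python3 -m pendant '[0,0,0.06,0,0,0,1, 0,0,0.02,0,0,0,1, 0,0,0,0,0,0,1]'
python3 -m pendant '[0,0,0.04,0,0,0,1, 0,0,0,0,0,0,1, 0,0,0,0,0,0,1]'
python3 -m pendant '[0,0,0.03,0,0,0,1, 0,0,0,0,0,0,1, 0,0,0,0,0,0,1]'
```

```text
time: 24.15
tool_pos: [635.9, 188.8, 36.9]
tcp_rot: [3.142, -0.0, 3.141]
contact_force: [-0.5, -0.4, -1.0]
grip_width: 31.9
finger_force: 30.0
time: 24.45
tool_pos: [635.9, 188.8, 35.8]
tcp_rot: [3.142, -0.0, 3.141]
contact_force: [-0.4, 0.5, -1.4]
grip_width: 31.7
finger_force: 30.0
time: 24.75
tool_pos: [636.1, 188.8, 35.6]
tcp_rot: [3.141, 0.001, 3.142]
contact_force: [-2.2, -1.5, 4.7]
grip_width: 32.2
finger_force: 30.0
```

Seated. Release, then the green gear.

```bash
python3 -m pendant '[0,0,0,0,0,0,-1, 0,0,0,0,0,0,-1, 0,0,0,0,0,0,-1, 0,0,0,0,0,0,-1, 0,0,0,0,0,0,-1, 0,0,-0.5,0,0,0,-1, 0,0,-1,0,0,0,-1, 0,0,-1,0,0,0,-1, 0,0,-0.7,0,0,0,-1]'
python3 -m pendant '[1,-0.57,0,0,0,0,-1, 1,-0.5,0,0,0,0,-1, 1,-0.5,0,0,0,0,-1, 1,-0.5,0,0,0,0,-1, 0.5,-0.5,0,0,0,0,-1, 0,0,0,0,0,0,-1, 0,0,0,0,0,0,-1]'
python3 - <<'E'
from h import *
o=get_obs(); snap("wrist","r.png"); print(o["tool_pos"])
meas("wrist",[("green_gear",8),("steel_gear",35)])
E
```

```text
time: 25.65
tool_pos: [636.9, 189.0, 134.6]
tcp_rot: [3.141, 0.004, 3.142]
contact_force: [0.6, -0.4, 0.3]
grip_width: 91.5
finger_force: 0.0
time: 26.35
tool_pos: [502.0, 111.8, 132.2]
tcp_rot: [3.141, 0.003, 3.141]
contact_force: [0.1, 0.2, -0.3]
grip_width: 92.0
finger_force: 0.0
[502.00761529 111.83275145 132.21818905]
green_gear reg 0.59 [267.6 174.2] [50.8 52.3] [480.8 110.8]
green_gear pin 0.56 [268.5 175.2] [483.1 111.7]
steel_gear reg 0.73 [338.4 305.6] [36.5 63.3] [619.9 187.3]
steel_gear pin 0.61 [338.5 310.6] [649.5 196.9]
```

```bash
python3 -m pendant '[0.68,-0.02,0,0,0,0,-1, 0,0,1,0,0,0,-1, 0,0,1,0,0,0,-1, 0,0,1,0,0,0,-1, 0,0,0.8,0,0,0,-1, 0,0,0.5,0,0,0,-1, 0,0,0.3,0,0,0,-1, 0,0,0.15,0,0,0,-1, 0,0,0,0,0,0,-1]'
python3 -m pendant '[0,0,0,0,0,0,1, 0,0,0,0,0,0,1, 0,0,0,0,0,0,1, 0,0,0,0,0,0,1, 0,0,0,0,0,0,1, 0,0,0,0,0,0,1, 0,0,0,0,0,0,1, 0,0,0,0,0,0,1, 0,0,0,0,0,0,1, 0,0,0,0,0,0,1]'
```

```text
time: 27.5
tool_pos: [480.7, 111.3, -11.8]
tcp_rot: [3.142, -0.0, -3.142]
contact_force: [0.3, -0.1, -0.5]
grip_width: 91.9
finger_force: 0.0
time: 28.5
tool_pos: [480.6, 111.1, -11.6]
tcp_rot: [3.142, 0.0, 3.142]
contact_force: [-0.6, -0.7, -0.5]
grip_width: 32.4
finger_force: 30.0
```

```bash
python3 -m pendant '[0,0,-0.5,0,0,0,1, 0,0,-1,0,0,0,1, 0,0,-1,0,0,0,1, 0,0,-1,0,0,0,1, 0,0,-0.5,0,0,0,1, -1,0.5,0,0,0,0,1, -1,0.5,0,0,0,0,1, -1,0.5,0,0,0,0,1, -1,0.5,0,0,0,0,1, -1,0.57,0,0,0,0,1, -0.18,0,0,0,0,0,1, 0,0,0,0,0,0,1]'
python3 -m pendant '[0,0,0.3,0,0,0,1, 0,0,0.3,0,0,0,1, 0,0,0.1,0,0,0,1, 0,0,0,0,0,0,1]'
python3 - <<'E'
from h import *
o=get_obs(); snap("wrist","s.png"); t=o["tool_pos"]; print(t)
i=cv2.imread("pics/s.png"); h=cv2.cvtColor(i,cv2.COLOR_BGR2HSV); g=(h[...,0]>40)&(h[...,0]<85)&(h[...,1]>100)&(h[...,2]>40)
g[:, :180]=0; g[:,360:]=0; y,x=np.nonzero(g); print(x.min(),x.max(),y.min(),y.max())
m=camera_model("wrist"); z=t[2]+21.7
print(px2w(m,(x.min(),y[x.argmin()]),z),px2w(m,(x.max(),y[x.argmax()]),z),px2w(m,(269,y.min()),z),px2w(m,(269,y.max()),z-8))
E
```

```text
time: 29.7
tool_pos: [635.9, 188.2, 107.3]
tcp_rot: [-3.141, -0.001, -3.141]
contact_force: [-0.1, 0.1, -0.9]
grip_width: 32.3
finger_force: 30.0
time: 30.1
tool_pos: [635.1, 187.8, 86.7]
tcp_rot: [-3.141, -0.002, 3.141]
contact_force: [-0.0, 0.3, -0.6]
grip_width: 32.3
finger_force: 30.0
[635.05947747 187.83066095  86.6583457 ]
226 313 198 259
[628.39626091 162.84155888 108.3583457 ] [626.58876707 214.38673057 108.3583457 ] [606.55342409 188.39456011 108.3583457 ] [648.0600438  188.29642529 100.3583457 ]
```

```bash
python3 -m pendant '[0,0,0.2,0,0,0,1, 0,0,0.2,0,0,0,1, 0,0,0.2,0,0,0,1, 0,0,0,0,0,0,1]'
python3 -m pendant '[0,0,0.1,0,0,0,1, 0,0,0.05,0,0,0,1, 0,0,0,0,0,0,1, 0,0,0,0,0,0,1]'
python3 -m pendant '[0,0,0.05,0,0,0,1, 0,0,0,0,0,0,1, 0,0,0,0,0,0,1]'
```

```text
time: 30.55
tool_pos: [635.2, 188.1, 68.0]
tcp_rot: [-3.141, -0.002, 3.141]
contact_force: [-0.1, 0.3, -0.6]
grip_width: 32.0
finger_force: 30.0
time: 30.95
tool_pos: [636.1, 188.2, 65.0]
tcp_rot: [3.141, 0.0, 3.141]
contact_force: [1.0, 0.6, 0.0]
grip_width: 32.1
finger_force: 30.0
time: 31.25
tool_pos: [636.0, 188.2, 63.4]
tcp_rot: [3.142, -0.0, 3.141]
contact_force: [-0.0, -0.4, -0.1]
grip_width: 32.0
finger_force: 30.0
```

```bash
python3 -m pendant '[0,0,0.04,0,0,0,1, 0,0,0,0,0,0,1, 0,0,0,0,0,0,1]'
python3 -m pendant '[0,0,0.03,0,0,0,1, 0,0,0,0,0,0,1, 0,0,0,0,0,0,1]'
python3 -m pendant '[0,0,0.02,0,0,0,1, 0,0,0,0,0,0,1, 0,0,0,0,0,0,1]'
```

```text
time: 31.55
tool_pos: [636.0, 188.2, 62.2]
tcp_rot: [3.142, -0.0, 3.141]
contact_force: [-0.4, 0.0, -0.4]
grip_width: 32.0
finger_force: 30.0
time: 31.85
tool_pos: [636.1, 188.2, 61.5]
tcp_rot: [3.141, 0.0, 3.142]
contact_force: [1.1, 0.2, 0.0]
grip_width: 32.4
finger_force: 30.0
time: 32.15
tool_pos: [636.2, 188.2, 61.4]
tcp_rot: [3.141, 0.001, 3.142]
contact_force: [-1.6, -0.2, 6.1]
grip_width: 31.5
finger_force: 30.0
```

```bash
python3 -m pendant '[0,0,0,0,0,0,-1, 0,0,0,0,0,0,-1, 0,0,0,0,0,0,-1, 0,0,0,0,0,0,-1, 0,0,0,0,0,0,-1, 0,0,-0.4,0,0,0,-1, 0,0,-1,0,0,0,-1, 0,0,-0.9,0,0,0,-1, 0.7,-1,0,0,0,0,-1, 0.5,-1,0,0,0,0,-1, 0.5,-1,0,0,0,0,-1, 0.5,-1,0,0,0,0,-1]'
python3 -m pendant '[0.5,-1,0,0,0,0,-1, 0.5,-1,0,0,0,0,-1, 0.5,-1,0,0,0,0,-1, 0.5,-1,0,0,0,0,-1, 0.5,-1,0,0,0,0,-1, 0,-0.67,0,0,0,0,-1, 0,0,0,0,0,0,-1, 0,0,0,0,0,0,-1]'
python3 - <<'E'
from h import *
o=get_obs(); snap("wrist","t.png"); print(o["tool_pos"])
meas("wrist",[("copper_gear",8)])
E
```

```text
time: 33.35
tool_pos: [569.5, 67.2, 130.9]
tcp_rot: [-3.142, 0.002, -3.141]
contact_force: [0.4, 0.2, -0.0]
grip_width: 91.6
finger_force: 0.0
time: 34.15
tool_pos: [495.2, -101.9, 130.4]
tcp_rot: [3.141, 0.001, 3.14]
contact_force: [-0.2, 0.6, 0.8]
grip_width: 91.7
finger_force: 0.0
[ 495.23421309 -101.89417348  130.38783904]
copper_gear reg 0.81 [269.1 175.1] [60.5 61.2] [ 474.3 -101.1]
copper_gear pin 0.8 [266.1 175.1] [ 475.5 -104.3]
```

```bash
python3 -m pendant '[0.7,0.01,0,0,0,0,-1, 0,0,1,0,0,0,-1, 0,0,1,0,0,0,-1, 0,0,1,0,0,0,-1, 0,0,0.8,0,0,0,-1, 0,0,0.5,0,0,0,-1, 0,0,0.3,0,0,0,-1, 0,0,0.13,0,0,0,-1, 0,0,0,0,0,0,-1]'
python3 -m pendant '[0,0,0,0,0,0,1, 0,0,0,0,0,0,1, 0,0,0,0,0,0,1, 0,0,0,0,0,0,1, 0,0,0,0,0,0,1, 0,0,0,0,0,0,1, 0,0,0,0,0,0,1, 0,0,0,0,0,0,1, 0,0,0,0,0,0,1, 0,0,0,0,0,0,1]'
```

```text
time: 35.2
tool_pos: [474.2, -101.2, -12.2]
tcp_rot: [3.141, 0.0, -3.141]
contact_force: [-0.4, 0.2, 0.9]
grip_width: 91.6
finger_force: 0.0
time: 36.2
tool_pos: [473.9, -101.6, -12.2]
tcp_rot: [3.142, -0.0, 3.141]
contact_force: [-0.6, -0.2, 0.4]
grip_width: 33.1
finger_force: 30.0
```

```bash
python3 -m pendant '[0,0,-0.5,0,0,0,1, 0,0,-1,0,0,0,1, 0,0,-1,0,0,0,1, 0,0,-1,0,0,0,1, 0,0,-0.5,0,0,0,1, -1,-0.5,0,0,0,0,1, -1,-0.5,0,0,0,0,1, -1,-0.5,0,0,0,0,1, -1,-0.5,0,0,0,0,1, -1,0,0,0,0,0,1, -0.04,0,0,0,0,0,1, 0,0,0,0,0,0,1]'
python3 -m pendant '[0,0,0.3,0,0,0,1, 0,0,0.3,0,0,0,1, 0,0,0.2,0,0,0,1, 0,0,0,0,0,0,1, 0,0,0,0,0,0,1]'
python3 -m pendant '[0,0,0.2,0,0,0,1, 0,0,0.2,0,0,0,1, 0,0,0.2,0,0,0,1, 0,0,0.2,0,0,0,1, 0,0,0,0,0,0,1]'
```

```text
time: 37.4
tool_pos: [624.4, -161.1, 106.4]
tcp_rot: [3.141, -0.003, -3.141]
contact_force: [-1.3, 0.3, -3.0]
grip_width: 32.5
finger_force: 30.0
time: 37.9
tool_pos: [624.9, -161.6, 83.7]
tcp_rot: [3.141, -0.0, 3.141]
contact_force: [0.4, -0.7, -2.0]
grip_width: 32.6
finger_force: 30.0
time: 38.4
tool_pos: [624.4, -161.3, 58.4]
tcp_rot: [3.141, -0.002, 3.141]
contact_force: [-0.7, 0.1, -1.6]
grip_width: 32.9
finger_force: 30.0
```

```bash
python3 -m pendant '[0,0,0.3,0,0,0,1, 0,0,0.3,0,0,0,1, 0,0,0.3,0,0,0,1, 0,0,0.2,0,0,0,1, 0,0,0.15,0,0,0,1, 0,0,0,0,0,0,1, 0,0,0,0,0,0,1]'
python3 -m pendant '[0,0,0.05,0,0,0,1, 0,0,0,0,0,0,1, 0,0,0,0,0,0,1]'
python3 -m pendant '[0,0,0.03,0,0,0,1, 0,0,0,0,0,0,1, 0,0,0,0,0,0,1]'
```

```text
time: 39.1
tool_pos: [625.3, -161.6, 22.4]
tcp_rot: [-3.142, 0.0, 3.142]
contact_force: [-1.0, -0.6, -3.3]
grip_width: 32.6
finger_force: 30.0
time: 39.4
tool_pos: [625.3, -161.6, 21.0]
tcp_rot: [-3.141, 0.0, 3.142]
contact_force: [0.4, -0.1, -3.2]
grip_width: 32.6
finger_force: 30.0
time: 39.7
tool_pos: [625.1, -161.6, 19.9]
tcp_rot: [3.142, 0.0, 3.141]
contact_force: [-0.1, -0.4, -3.0]
grip_width: 32.8
finger_force: 30.0
```

```bash
python3 -m pendant '[0,0,0.1,0,0,0,1, 0,0,0.07,0,0,0,1, 0,0,0,0,0,0,1]'
python3 -m pendant '[0,0,0.04,0,0,0,1, 0,0,0,0,0,0,1, 0,0,0,0,0,0,1]'
python3 -m pendant '[0,0,0.03,0,0,0,1, 0,0,0,0,0,0,1, 0,0,0,0,0,0,1]'
```

```text
time: 40.0
tool_pos: [624.8, -161.5, 14.2]
tcp_rot: [3.141, -0.001, 3.141]
contact_force: [0.8, -0.3, -2.8]
grip_width: 32.8
finger_force: 30.0
time: 40.3
tool_pos: [625.2, -161.6, 13.6]
tcp_rot: [3.142, 0.0, 3.141]
contact_force: [-0.3, -0.7, -2.7]
grip_width: 32.7
finger_force: 30.0
time: 40.6
tool_pos: [625.3, -161.6, 12.9]
tcp_rot: [-3.142, 0.0, 3.141]
contact_force: [0.9, -0.1, -2.2]
grip_width: 32.9
finger_force: 30.0
```

```bash
python3 -m pendant '[0,0,0.02,0,0,0,1, 0,0,0,0,0,0,1, 0,0,0,0,0,0,1]'
python3 -m pendant '[0,0,0.02,0,0,0,1, 0,0,0,0,0,0,1, 0,0,0,0,0,0,1]'
```

```text
time: 40.9
tool_pos: [625.4, -161.6, 12.8]
tcp_rot: [-3.141, 0.001, 3.142]
contact_force: [-1.9, 0.8, 5.1]
grip_width: 32.6
finger_force: 30.0
time: 41.2
tool_pos: [625.4, -161.7, 12.7]
tcp_rot: [-3.141, 0.001, 3.142]
contact_force: [-3.2, 1.3, 8.5]
grip_width: 32.5
finger_force: 30.0
```

```bash
python3 -m pendant '[0,0,0,0,0,0,-1, 0,0,0,0,0,0,-1, 0,0,0,0,0,0,-1, 0,0,0,0,0,0,-1, 0,0,0,0,0,0,-1, 0,0,-0.4,0,0,0,-1, 0,0,-1,0,0,0,-1, 0,0,-1,0,0,0,-1, 0,0,-1,0,0,0,-1, 0,0,-0.5,0,0,0,-1]'
python3 -m pendant '[-0.59,1,0,0,0,0,-1, -0.5,1,0,0,0,0,-1, -0.5,1,0,0,0,0,-1, 0,1,0,0,0,0,-0.6, 0,1,0,0,0,0,-0.6, 0,0.29,0,0,0,0,-0.6, 0,0,0,0,0,0,-0.6, 0,0,0,0,0,0,-0.6]'
python3 - <<'E'
from h import *
o=get_obs(); snap("wrist","u.png"); print(o["tool_pos"],o["grip_width"])
meas("wrist",[("red_collar",13),("copper_gear",33)])
E
```

```text
time: 42.2
tool_pos: [626.5, -162.1, 132.8]
tcp_rot: [-3.14, 0.005, 3.142]
contact_force: [0.3, 0.0, -0.3]
grip_width: 91.9
finger_force: 0.0
time: 43.0
tool_pos: [673.0, -4.0, 129.0]
tcp_rot: [-3.141, 0.001, 3.141]
contact_force: [0.3, -0.0, 0.5]
grip_width: 73.5
finger_force: 0.0
[672.96506612  -3.97182288 128.97581661] 73.5214906294655
red_collar reg 0.91 [269.5 176.4] [40.9 41.6] [652.4  -3.8]
red_collar pin 0.8 [273.3 178.3] [6.565e+02 2.000e-01]
copper_gear reg 0.74 [106.1 152.2] [64.8 71.1] [ 625.3 -159.3]
copper_gear pin 0.62 [107.3 152.9] [ 628.3 -176.1]
```

```bash
python3 -m pendant '[0.69,0,0,0,0,0,-0.6, 0,0,1,0,0,0,-0.6, 0,0,1,0,0,0,-0.6, 0,0,1,0,0,0,-0.6, 0,0,0.8,0,0,0,-0.6, 0,0,0.5,0,0,0,-0.6, 0,0,0.3,0,0,0,-0.6, 0,0,0.2,0,0,0,-0.6, 0,0,0.15,0,0,0,-0.6, 0,0,0,0,0,0,-0.6]'
python3 -m pendant '[0,0,0,0,0,0,1, 0,0,0,0,0,0,1, 0,0,0,0,0,0,1, 0,0,0,0,0,0,1, 0,0,0,0,0,0,1, 0,0,0,0,0,0,1, 0,0,0,0,0,0,1, 0,0,0,0,0,0,1]'
```

```text
time: 44.25
tool_pos: [652.4, -2.9, -19.8]
tcp_rot: [3.142, 0.0, 3.141]
contact_force: [1.2, 0.4, 0.1]
grip_width: 73.5
finger_force: 0.0
time: 45.05
tool_pos: [652.3, -2.9, -19.7]
tcp_rot: [3.142, 0.0, 3.141]
contact_force: [-1.2, -0.0, 3.1]
grip_width: 39.8
finger_force: 30.0
```

```bash
python3 -m pendant '[0,0,-0.5,0,0,0,1, 0,0,-1,0,0,0,1, 0,0,-1,0,0,0,1, 0,0,-1,0,0,0,1, 0,0,-0.7,0,0,0,1, 0.5,-1,0,0,0,0,1, 0.4,-1,0,0,0,0,1, 0,-1,0,0,0,0,1, 0,-1,0,0,0,0,1, 0,-1,0,0,0,0,1, 0,-0.29,0,0,0,0,1, 0,0,0,0,0,0,1]'
python3 -m pendant '[0,0,0.3,0,0,0,1, 0,0,0.3,0,0,0,1, 0,0,0.2,0,0,0,1, 0,0,0,0,0,0,1, 0,0,0,0,0,0,1]'
python3 -m pendant '[0,0,0.2,0,0,0,1, 0,0,0.2,0,0,0,1, 0,0,0.2,0,0,0,1, 0,0,0.2,0,0,0,1, 0,0,0,0,0,0,1]'
```

```text
time: 46.25
tool_pos: [625.0, -162.7, 106.5]
tcp_rot: [3.142, 0.0, 3.139]
contact_force: [-0.0, 0.5, -0.6]
grip_width: 39.5
finger_force: 30.0
time: 46.75
tool_pos: [625.1, -161.0, 81.7]
tcp_rot: [3.141, -0.0, -3.141]
contact_force: [0.0, 1.0, -0.5]
grip_width: 39.6
finger_force: 30.0
time: 47.25
tool_pos: [624.4, -161.4, 56.7]
tcp_rot: [3.141, -0.002, 3.141]
contact_force: [-0.4, -0.9, -1.0]
grip_width: 39.1
finger_force: 30.0
```

```bash
python3 -m pendant '[0,0,0.2,0,0,0,1, 0,0,0.2,0,0,0,1, 0,0,0.2,0,0,0,1, 0,0,0,0,0,0,1, 0,0,0,0,0,0,1]'
python3 -m pendant '[0,0,0.08,0,0,0,1, 0,0,0,0,0,0,1, 0,0,0,0,0,0,1]'
python3 -m pendant '[0,0,0.03,0,0,0,1, 0,0,0,0,0,0,1, 0,0,0,0,0,0,1]'
```

```text
time: 47.75
tool_pos: [625.1, -161.6, 39.8]
tcp_rot: [3.141, -0.0, 3.141]
contact_force: [0.3, -0.8, -0.8]
grip_width: 39.5
finger_force: 30.0
time: 48.05
tool_pos: [625.3, -161.6, 37.7]
tcp_rot: [-3.142, 0.0, 3.142]
contact_force: [-0.0, -0.3, -1.0]
grip_width: 39.6
finger_force: 30.0
time: 48.35
tool_pos: [625.2, -161.6, 36.7]
tcp_rot: [3.142, 0.0, 3.142]
contact_force: [0.1, 0.5, 0.3]
grip_width: 40.1
finger_force: 30.0
```

```bash
python3 -m pendant '[0,0,0.07,0,0,0,1, 0,0,0,0,0,0,1, 0,0,0,0,0,0,1]'
python3 -m pendant '[0,0,0.04,0,0,0,1, 0,0,0,0,0,0,1, 0,0,0,0,0,0,1]'
python3 -m pendant '[0,0,0.02,0,0,0,1, 0,0,0,0,0,0,1, 0,0,0,0,0,0,1]'
```

```text
time: 48.65
tool_pos: [625.1, -161.6, 34.5]
tcp_rot: [3.141, -0.0, 3.141]
contact_force: [-0.1, -0.4, -0.2]
grip_width: 39.7
finger_force: 30.0
time: 48.95
tool_pos: [625.2, -161.6, 33.4]
tcp_rot: [3.142, 0.0, 3.142]
contact_force: [-0.3, 0.4, -0.4]
grip_width: 39.9
finger_force: 30.0
time: 49.25
tool_pos: [625.3, -161.6, 33.3]
tcp_rot: [-3.141, 0.0, 3.142]
contact_force: [-1.7, 0.3, 3.7]
grip_width: 39.6
finger_force: 30.0
```

Seated. Release, lift, back away and take a last look.

```bash
python3 -m pendant '[0,0,0,0,0,0,-1, 0,0,0,0,0,0,-1, 0,0,0,0,0,0,-1, 0,0,0,0,0,0,-1, 0,0,0,0,0,0,-1, 0,0,-0.4,0,0,0,-1, 0,0,-1,0,0,0,-1, 0,0,-1,0,0,0,-1, 0,0,-1,0,0,0,-1, 0,0,-1,0,0,0,-1, 1,0,-1,0,0,0,-1, 1,0,0,0,0,0,-1]'
python3 -m pendant '[1,0.5,0,0,0,0,-1, 1,0.5,0,0,0,0,-1, 1,0.5,0,0,0,0,-1, 0,0,0,0,0,0,-1, 0,0,0,0,0,0,-1, 0,0,0,0,0,0,-1]'
python3 - <<'E'
from h import *
s=snap("scene","v0.png"); cv2.imwrite("pics/v.png",cv2.resize(s[100:310,70:480,::-1],(800,410)))
E
```

```text
time: 50.45
tool_pos: [566.9, -162.4, 200.1]
tcp_rot: [-3.138, 0.009, -3.141]
contact_force: [-0.2, -0.6, 0.3]
grip_width: 91.4
finger_force: 0.0
time: 51.05
tool_pos: [476.2, -117.1, 195.5]
tcp_rot: [-3.141, 0.002, 3.141]
contact_force: [-0.2, 0.1, 0.1]
grip_width: 92.1
finger_force: 0.0
```

View pics/v.png

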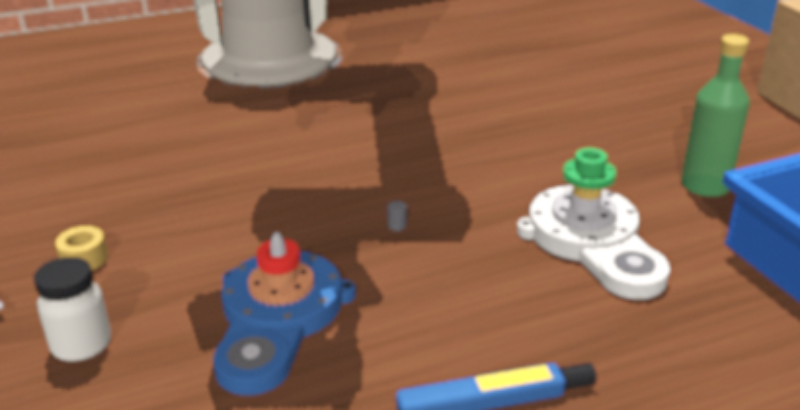

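Both stacks are complete and level: steel, brass and green at (590,195), copper and red at (278,270). The bottle and jar are still standing.

```bash
python3 -c "from plant import *; print(close_job())"
```

```text
the job is handed in; nothing more can be done
None
```

Both covers are built up in the order asked, every part lowered until it touched what is below it, the bottle and jar are still standing, and the job was handed in at about 51 s (no verdict was returned).

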